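Set out the sharpening stones from coarse to fine

ROBOT

A 6-joint arm with a two-finger parallel gripper is mounted at the origin on the work surface. World frame = base frame: x ahead of the robot, y to its left, z up, the work surface at z = 0. Lengths are in m, angles in degrees, forces in N, time in s.
With the tool pointing down it reaches from about 0.35 to 0.925 m from the base axis. Payload 6.4 kg.
Tool frame: the origin (TCP) lies midway between the tips of the shut fingers; the grasp point (between the pads) lies 19 mm behind it; z points along the fingers, y is the direction in which the jaws open and shut (so a half turn about z gives the same grasp; the last joint's range is limited). The gripper opens to 85 mm and grips with 20 to 120 N. Pads are 22 mm wide; open, the fingers measure 114 mm over their backs; the gripper's body (76 mm by 85 mm) begins 54 mm behind the grasp point. The pads swing forward as they close: fully open they stand 13 mm farther back than shut.
Start: joints at [-76.266, 14.043, 89.255, -0, 76.702, -9.975], TCP at [0.261, -0.595, 0.192] pointing down, gripper open.
Joint ranges: [-179.41, 179.41], [-58.25, 129.5], [7.25, 145.43], [-54.29, 234.29], [11.92, 165.04], [-157.13, 157.13]. Speed limits (degrees/s): [147.25, 147.25, 180, 180, 180, 180].

INTERFACE

Orientations are given as a 3x3 rotation matrix whose columns are the frame's x, y, z axes.
In Python, from plant import r gives the robot as it stands.
- The arm moves only by the shell command python3 -m pendant 'ROWS' [FORCE]. ROWS is JSON, one flat list of numbers, 7 for each row, row after row: the shift along the tool's x, y, z in units of 0.25 m (1.0 is 0.25 m), then the turn, a rotation vector about the tool's x, y, z in units of 180 degrees (1.0 is 180 degrees), then the opening in per cent of the stroke, from 0 (shut) to 100 (fully open). A call has 1 to 8 rows; each row shifts and turns the commanded pose from where the row before left it, along the tool's axes as they then stand; what a row does not reach is not made up. A row lasts 1/12 s, in which the tool goes at most 41.7 mm and 7.16 degrees, less where a joint would pass 70% of its speed; a pose out of reach is approached as far as the arm can. A call with a number of a shift or a turn outside -1 to 1 is refused whole. A call with a gripper value outside its range is refused whole. The fingers move at their own pace and stop on an object; FORCE is the grip in N (left out, the last holds). Time passes only in rows, so rows that do not move let the fingers close. It gives the time, the measured TCP pose, the force and the opening at its end, in the units of the state.
- r.get_state(): the state, without advancing time (a new reading comes with each control period).
- r.capture(name): name is "scene" or "top"; returns a dict with "pixels" (384x512x3 uint8, red, green, blue), "vertical_fov" (degrees; the focal length in pixels is half the picture's height over the tangent of half this angle, whatever the lens; pixels are square), "cx", "cy" (the principal point, pixels), "dist" ([k1, k2, p1, p2, k3] as OpenCV has them; the pictures are not rectified), "rvec" (rotation vector, rad) and "tvec" (3), from world to camera coordinates, as OpenCV has them. Camera axes: x right, y down, z forward; pixel columns grow to the right and rows downward; lengths in m; the calibration is good to about 2 mm. A picture is of the moment at which its call begins. There is no depth.
- r.hand_in(): hands the job in, once; it reports no verdict.
The state is a dict: "time": time; "joint_pos": joint angles; "joint_velocities": joint speeds; "tau": joint torques, N m; "eef_pos": TCP position; "tool_rot": TCP orientation; "force": force on the tool from outside, world axes, zero at the start; "moment": the same for the moment, N m; "gripper_width": finger opening in m.
Only numpy, scipy, OpenCV 4.12 (cv2) and the standard library are available. Lean on these libraries where they do the work, as an engineer would, in place of code of your own. Each camera call takes 0.05 s, during which the arm holds its last target. There are 200 camera calls.

TASK

Set up the honing station: put the four sharpening stones into the four holders in order of shade, the darkest in the holder next to the red peg and each next one along the row lighter. Turn each stone so that the notch in its wooden base goes over the holder's brass pin and it lies flat and fully down in the holder; set the stones down without dropping them.

Things in the scene. Friction and masses are not known exactly. Their poses are not given: they have to be found in the camera images.
- stone_black_center (a point): Sharpening stone, near-black, glued on a wooden base 110 mm long (x), 40 wide (y), 16 high. At the base's +x end an open notch, 24 wide and 26 deep, between two prongs. Stone 78 x 38 x 28 mm, leaving the base bare for the last 32 mm at the notched end. Loose, about 0.24 kg, 44 mm high. Point: centre of the 110 x 40 x 44 outline, half-way up; x points to the notched end, z up. Grasp across the width.
- stone_brown_center (a point): Sharpening stone, dark red-brown, on a notched wooden base: same sizes, point and axes as the black one (110 x 40 x 44 mm outline, point at its centre half-way up, x to the notched end).
- stone_grey_center (a point): Sharpening stone, mid grey, on a notched wooden base: same sizes, point and axes as the black one (110 x 40 x 44 mm outline, point at its centre half-way up, x to the notched end).
- stone_white_center (a point): Sharpening stone, off-white (finest), on a notched wooden base: same sizes, point and axes as the black one (110 x 40 x 44 mm outline, point at its centre half-way up, x to the notched end).
- holder_a: Fixed grey stone holder, one of four alike in a row on a green mat (names in no fixed order; about 92 mm apart). Plate 136 x 64 mm, its top face 4 mm above the origin. A brass pin, 8 mm across, rising 14 mm above the plate, stands at x = +41 mm, y = 0. Origin: centre of the plate's underside; x points to the pin's end, z up.
- holder_b: Holder like holder_a. Black lips rise 6 mm above the plate: across both ends (inner faces at x = -63 and +63 mm) and short ones on the sides near the -x end only (x -63 to -37 mm, inner faces at y = -28 and +28 mm).
- holder_c: Holder like holder_a. A stone base seats flat on the plate with its x along the holder's x and its centre over the holder's: the pin then stands in the notch with about 8 mm of play each way, and the stone's point is 26 mm above the holder's origin.
- holder_d: Holder like holder_a. A stone turned end for end does not fit: it rides up on the pin.
- red_peg: Fixed red peg, 26 mm across and 18 mm high, at one end of the row of holders, about 62 mm from the centre of the nearest holder; it marks the coarse end. (A like peg of plain wood marks the other end.) Origin at the centre of its underside.
Mind the look-alikes: they are no part of the job. Leave any blue look-alike of the part that bears stone_grey_center alone. Leave any orange look-alike of the part that bears stone_black_center alone.

How it is judged (in metres and radians):
At the end, for the whole second after the job is handed in: From the red peg on, the black, brown, grey and white stones stand in the 1st, 2nd, 3rd and 4th holder, each flat (3 mm in height, 0.06 rad tilt) with its notch over the pin, centre within 13.5 mm and length within 0.35 rad of the holder's, released and at rest (((horizontal distance between stone_black_center and holder_a below 0.0135 m and z of stone_black_center in the frame of holder_a between 0.023 and 0.029 m and angle between the x axis of stone_black_center and the x axis of holder_a, either way round below 0.35 rad) or (horizontal distance between stone_black_center and holder_b below 0.0135 m and z of stone_black_center in the frame of holder_b between 0.023 and 0.029 m and angle between the x axis of stone_black_center and the x axis of holder_b, either way round below 0.35 rad) or (horizontal distance between stone_black_center and holder_c below 0.0135 m and z of stone_black_center in the frame of holder_c between 0.023 and 0.029 m and angle between the x axis of stone_black_center and the x axis of holder_c, either way round below 0.35 rad) or (horizontal distance between stone_black_center and holder_d below 0.0135 m and z of stone_black_center in the frame of holder_d between 0.023 and 0.029 m and angle between the x axis of stone_black_center and the x axis of holder_d, either way round below 0.35 rad)) and horizontal distance between stone_black_center and red_peg between 0.022 and 0.102 m and angle between each of stone_black_center, stone_brown_center, stone_grey_center, stone_white_center's own z axis and vertical below 0.06 rad and linear speed of each of stone_black, stone_brown, stone_grey, stone_white below 0.02 m/s and contact force between each of stone_black, stone_brown, stone_grey, stone_white and the fingers below 0.1 N and ((horizontal distance between stone_brown_center and holder_a below 0.0135 m and z of stone_brown_center in the frame of holder_a between 0.023 and 0.029 m and angle between the x axis of stone_brown_center and the x axis of holder_a, either way round below 0.35 rad) or (horizontal distance between stone_brown_center and holder_b below 0.0135 m and z of stone_brown_center in the frame of holder_b between 0.023 and 0.029 m and angle between the x axis of stone_brown_center and the x axis of holder_b, either way round below 0.35 rad) or (horizontal distance between stone_brown_center and holder_c below 0.0135 m and z of stone_brown_center in the frame of holder_c between 0.023 and 0.029 m and angle between the x axis of stone_brown_center and the x axis of holder_c, either way round below 0.35 rad) or (horizontal distance between stone_brown_center and holder_d below 0.0135 m and z of stone_brown_center in the frame of holder_d between 0.023 and 0.029 m and angle between the x axis of stone_brown_center and the x axis of holder_d, either way round below 0.35 rad)) and horizontal distance between stone_brown_center and red_peg between 0.114 and 0.194 m and ((horizontal distance between stone_grey_center and holder_a below 0.0135 m and z of stone_grey_center in the frame of holder_a between 0.023 and 0.029 m and angle between the x axis of stone_grey_center and the x axis of holder_a, either way round below 0.35 rad) or (horizontal distance between stone_grey_center and holder_b below 0.0135 m and z of stone_grey_center in the frame of holder_b between 0.023 and 0.029 m and angle between the x axis of stone_grey_center and the x axis of holder_b, either way round below 0.35 rad) or (horizontal distance between stone_grey_center and holder_c below 0.0135 m and z of stone_grey_center in the frame of holder_c between 0.023 and 0.029 m and angle between the x axis of stone_grey_center and the x axis of holder_c, either way round below 0.35 rad) or (horizontal distance between stone_grey_center and holder_d below 0.0135 m and z of stone_grey_center in the frame of holder_d between 0.023 and 0.029 m and angle between the x axis of stone_grey_center and the x axis of holder_d, either way round below 0.35 rad)) and horizontal distance between stone_grey_center and red_peg between 0.206 and 0.286 m and ((horizontal distance between stone_white_center and holder_a below 0.0135 m and z of stone_white_center in the frame of holder_a between 0.023 and 0.029 m and angle between the x axis of stone_white_center and the x axis of holder_a, either way round below 0.35 rad) or (horizontal distance between stone_white_center and holder_b below 0.0135 m and z of stone_white_center in the frame of holder_b between 0.023 and 0.029 m and angle between the x axis of stone_white_center and the x axis of holder_b, either way round below 0.35 rad) or (horizontal distance between stone_white_center and holder_c below 0.0135 m and z of stone_white_center in the frame of holder_c between 0.023 and 0.029 m and angle between the x axis of stone_white_center and the x axis of holder_c, either way round below 0.35 rad) or (horizontal distance between stone_white_center and holder_d below 0.0135 m and z of stone_white_center in the frame of holder_d between 0.023 and 0.029 m and angle between the x axis of stone_white_center and the x axis of holder_d, either way round below 0.35 rad)) and horizontal distance between stone_white_center and red_peg between 0.298 and 0.378 m); the robot touches nothing.
It fails at once if a stone is dropped (out of the fingers with its centre over 50 mm above the bench, about 20 mm above its seat) ((height (world z) of stone_black_center above 0.05 m and contact force between stone_black and the fingers below 0.05 N) or (height (world z) of stone_brown_center above 0.05 m and contact force between stone_brown and the fingers below 0.05 N) or (height (world z) of stone_grey_center above 0.05 m and contact force between stone_grey and the fingers below 0.05 N) or (height (world z) of stone_white_center above 0.05 m and contact force between stone_white and the fingers below 0.05 N)).
It also fails if it takes over 128 s, if anything falls off the work surface, if the arm or the gripper's body presses on something with over 40 N, if the wrist force passes 120 N, or if a joint passes its speed limit or range.

## Working session

There is one attempt and no reset: what is moved stays moved. The work goes in short steps, Python scripts to look and compute and a shell command to move; the robot and the scene stay as the last step left them, time stands still between calls to the robot, and variables do not carry over. Pictures are saved under pics/ and viewed, about 12 in all and at most 16, crops included, and the job is handed in when it is done.

```bash
ls; mkdir -p pics; python3 - <<'E'
from plant import r
import cv2,numpy as np
for n in("scene","top"):
    c=r.capture(n); cv2.imwrite(f"pics/{n}0.png",cv2.resize(c["pixels"][:,:,::-1],(800,600),interpolation=cv2.INTER_CUBIC)); 
    print(n,{k:np.round(v,4).tolist() for k,v in c.items() if k!="pixels"})
print(r.get_state())
E
```

```text
pics
scene {'vertical_fov': 53.4108, 'cx': 250.1792, 'cy': 188.9682, 'dist': [-0.0051, 0.0, 0.0, 0.0, 0.0], 'rvec': [1.9578, 1.4468, -0.588], 'tvec': [-0.0646, -0.3227, 1.3722]}
top {'vertical_fov': 50.0158, 'cx': 260.1638, 'cy': 194.5284, 'dist': [-0.0171, 0.0, 0.0, 0.0, 0.0], 'rvec': [2.1497, -2.1036, 0.1832], 'tvec': [-0.0815, 0.4958, 0.9812]}
{'time': 0.1, 'joint_pos': array([-7.62680576e+01,  1.40813026e+01,  8.93170669e+01,  1.51090483e-03,
        7.67024781e+01, -9.97620836e+00]), 'joint_velocities': array([-0.05349691, -0.04845649, -0.1673499 , -0.02800225, -0.04715834,
       -0.00452642]), 'tau': array([-4.83892672e-04, -4.30675256e+01, -3.27127254e+01, -2.11125393e-04,
        2.82659297e-03,  2.94467384e-05]), 'eef_pos': array([ 0.26121677, -0.5945868 ,  0.19118542]), 'tool_rot': array([[ 9.15607917e-01,  4.02072119e-01, -3.92887686e-04],
       [ 4.02072175e-01, -9.15606368e-01,  1.71590458e-03],
       [ 3.30186923e-04, -1.72906503e-03, -9.99998451e-01]]), 'force': array([-0.56446773, -0.01031155, -0.25040068]), 'moment': array([ 0.01015839, -0.06217342, -0.04442564]), 'gripper_width': 0.0855704027295187}
```

View pics/top0.png

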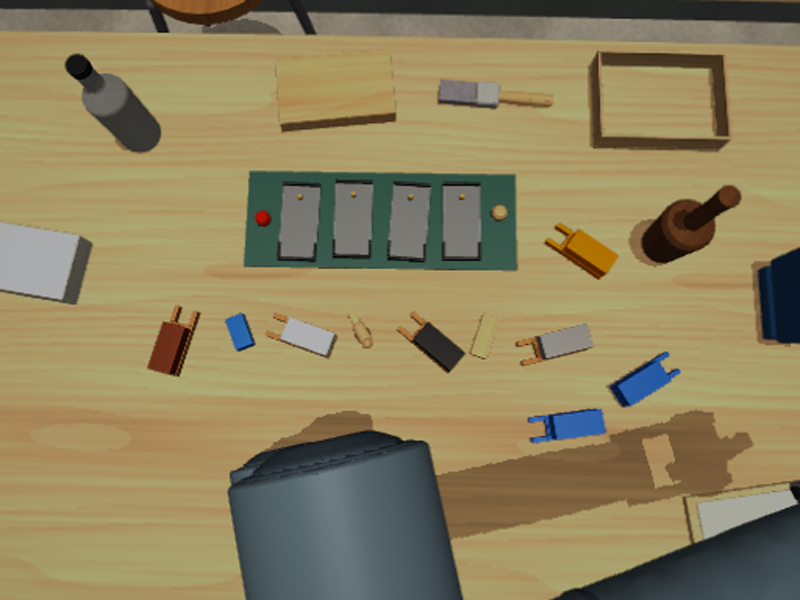

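View pics/scene0.png

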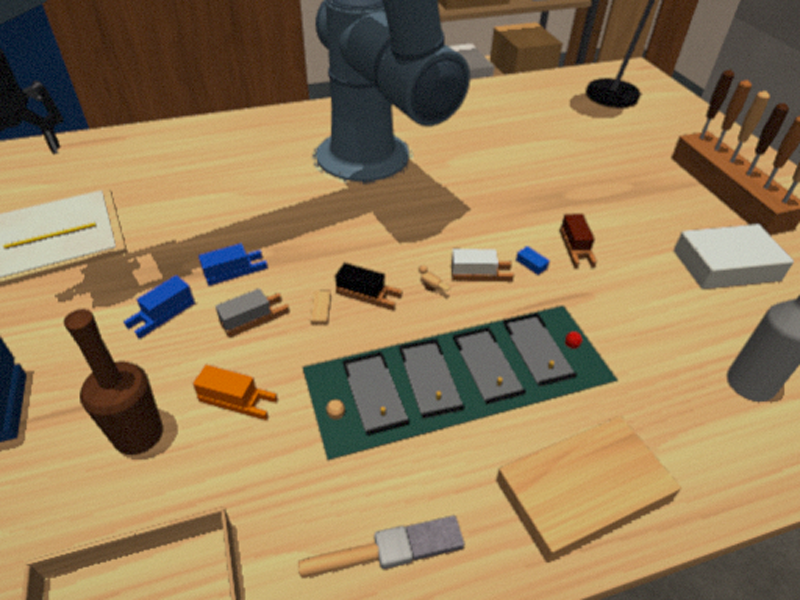

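The top view shows, in view pixels, the red peg at (263,218) on the left. The holders are at x≈300, 353, 409 and 462, with pins at the upper end (y≈197), and the wood peg is at (500,213).

Candidates:
- **Black:** (437,343). Orange look-alike at (585,250), so not that one.
- **Brown:** (175,345). Mallet at (680,230) is not it.
- **Grey:** (560,343). Blue look-alikes at (645,380) and (567,425), so not those.
- **White:** (305,335). The white box at (30,260) is not it.
- **Distractors:** blue block (240,330), pale block (484,335), figure (360,330).

Next I'll measure and check them in a close crop.

```bash
cat > h.py <<'E'
from plant import r
import cv2,numpy as np
def cam(n):
    c=r.capture(n); f=192/np.tan(np.radians(c["vertical_fov"]/2))
    c["K"]=np.array([[f,0,c["cx"]],[0,f,c["cy"]],[0,0,1.]]); c["R"]=cv2.Rodrigues(np.array(c["rvec"],float))[0]
    c["C"]=-c["R"].T@np.array(c["tvec"],float).ravel(); return c
def cast(c,uv,z):
    p=cv2.undistortPoints(np.array(uv,float).reshape(-1,1,2),c["K"],np.array(c["dist"],float)).reshape(-1,2)
    d=np.c_[p,np.ones(len(p))]@c["R"]; return c["C"]+d*((z-c["C"][2])/d[:,2])[:,None]
def proj(c,P): return cv2.projectPoints(np.array(P,float).reshape(-1,1,3),np.array(c["rvec"],float),np.array(c["tvec"],float),c["K"],np.array(c["dist"],float))[0].reshape(-1,2)
E
python3 - <<'E'
from h import *
c=cam("top"); s=cam("scene"); p=c["pixels"]; print("C",c["C"].round(3),s["C"].round(3))
a=p[190:245,90:390]; b=p[105:178,152:336]
cv2.imwrite("pics/c1.png",np.vstack([cv2.resize(a,(800,147),interpolation=cv2.INTER_CUBIC),cv2.resize(b,(800,317),interpolation=cv2.INTER_CUBIC)])[:,:,::-1])
for n,(u,v) in dict(brown=(109,222),white=(196,214),black=(280,220),grey=(361,219),red=(168,139),h1=(192,148),h2=(226,142),h3=(262,144),h4=(295,144)).items():
    print(n,p[v,u],end=' ')
    # pins
hsv=cv2.cvtColor(p,cv2.COLOR_RGB2HSV)
print()
for v,u in [(126,192),(125,226),(126,262),(126,295)]:
    w=hsv[v-6:v+7,u-6:u+7].astype(float); m=(w[...,1]>90)&(w[...,2]>90)
    y,x=np.nonzero(m); print("pin",len(x),(cast(c,[[x.mean()+u-6,y.mean()+v-6]],.02).round(4)) if len(x) else '')
m=((hsv[...,0]<8)|(hsv[...,0]>172))&(hsv[...,1]>190)&(hsv[...,2]>110); y,x=np.nonzero(m[130:150,158:178]); print("peg",len(x),cast(c,[[x.mean()+158,y.mean()+130]],.016).round(4))
E
```

```text
C [ 0.317 -0.078  1.053] [ 1.163 -0.306  0.738]
brown [109  46  26] white [173 175 177] black [42 40 39] grey [145 140 132] red [174  16   0] h1 [121 120 114] h2 [120 120 114] h3 [122 121 115] h4 [121 120 114] 
pin 8 [[0.6841 0.1152 0.02  ]]
pin 8 [[0.6907 0.0239 0.02  ]]
pin 8 [[ 0.6876 -0.0726  0.02  ]]
pin 9 [[ 0.6897 -0.1589  0.02  ]]
peg 61 [[0.6458 0.1759 0.016 ]]
```

View pics/c1.png

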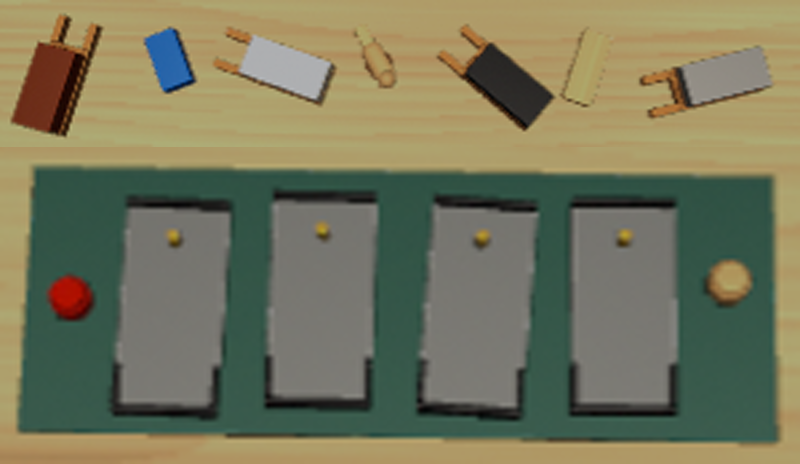

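The crop confirms the choices: brown, white, black and grey stones, each with bare wooden prongs pointing up, left, up-left and left. The red peg is at crop (70,297), and all four pins are at the upper end.

```bash
cat > meas.py <<'E'
from h import *
def blob(c,uv,tol,z,col=None):
    p=cv2.bilateralFilter(c["pixels"],5,25,3).astype(int); u,v=uv; ref=np.median(p[v-2:v+3,u-2:u+3].reshape(-1,3),0)
    m=(abs(p-ref).max(2)<tol).astype(np.uint8)
    lab=cv2.connectedComponents(m,connectivity=4)[1]; m=(lab==lab[v,u]).astype(np.uint8)
    m=cv2.morphologyEx(m,cv2.MORPH_CLOSE,np.ones((5,5)))
    y,x=np.nonzero(m); P=cast(c,np.c_[x,y],z)[:,:2]
    (cx,cy),(w,h),_=cv2.minAreaRect((P*1000).astype(np.float32)); 
    M=P.mean(0); e,V=np.linalg.eigh(np.cov((P-M).T)); d=V[:,1]; s=np.sqrt(12*e)*1000
    return M,np.array([cx,cy])/1000,d,s,(w,h)
E
python3 - <<'E'
from meas import *
c=cam("top")
for n,uv,t,dr in [("brown",(109,222),30,(1,0)),("white",(196,214),35,(0,1)),("black",(280,220),16,(1,1)),("grey",(361,219),26,(0,1))]:
    M,B,d,s,wh=blob(c,uv,t,.044); d=d*np.sign(d@np.array(dr))
    print(n,"top",M.round(4),B.round(4),"centre",(M+.016*d).round(4),"ang",np.degrees(np.arctan2(d[1],d[0])).round(1),"size",s.round(1),np.round(wh,1))
for n,uv in [("h1",(192,148)),("h2",(226,142)),("h3",(262,144)),("h4",(295,144))]:
    M,B,d,s,wh=blob(c,uv,22,.006); d=d*np.sign(d[0])
    print(n,M.round(4),B.round(4),"ang",np.degrees(np.arctan2(d[1],d[0])).round(1),"pin exp",(B+.041*d).round(4),s.round(1),np.round(wh,1))
E
```

```text
brown top [0.4204 0.3084] [0.4209 0.3088] centre [0.436  0.3046] ang -13.9 size [36.2 77.8] [36.2 78.1]
white top [0.4435 0.0855] [0.4436 0.0858] centre [0.4486 0.1007] ang 71.6 size [36.8 76.8] [76.5 36.8]
black top [ 0.4319 -0.122 ] [ 0.4324 -0.1215] centre [ 0.442  -0.1096] ang 51.1 size [35.7 75.9] [76.3 35.5]
grey top [ 0.4452 -0.3246] [ 0.4452 -0.3249] centre [ 0.441  -0.3091] ang 105.4 size [37.1 78. ] [36.9 77.4]
h1 [0.645  0.1153] [0.6444 0.115 ] ang -1.3 pin exp [0.6854 0.1141] [ 61.4 120.8] [ 62.7 122.1]
h2 [0.6511 0.024 ] [0.65   0.0243] ang 0.2 pin exp [0.691  0.0244] [ 61.7 120.9] [ 62.7 121.7]
h3 [ 0.6483 -0.0709] [ 0.6478 -0.0701] ang -3.6 pin exp [ 0.6887 -0.0727] [ 61.4 121.9] [ 64.2 123.4]
h4 [ 0.6508 -0.1598] [ 0.6506 -0.1608] ang 0.9 pin exp [ 0.6916 -0.1601] [ 60.7 121.9] [121.6  60.9]
```

All sizes match (about 78×38 mm tops) and the pins lie where the plate rectangles predict, within 2 mm. Next is a helper that works out the tool-axis moves.

```bash
cat > go.py <<'E'
import sys,numpy as np
from plant import r
s=r.get_state(); R=s["tool_rot"]; x,y,z,yaw=map(float,sys.argv[1:5])
cur=np.degrees(np.arctan2(R[1,0],R[0,0])); t=(cur-yaw+180)%360-180
a=np.radians(yaw); N=np.array([[np.cos(a),np.sin(a),0],[np.sin(a),-np.cos(a),0],[0,0,-1]])
d=np.array([x,y,z])-s["eef_pos"]
print("t %.2f"%s["time"],"at",s["eef_pos"].round(4),"yaw %.2f"%cur,"tilt",R[:2,2].round(4),"F",s["force"].round(1),"w %.4f"%s["gripper_width"])
print("turn z %.4f (%.1f deg)"%(t/180,t),"then shift units",(N.T@d/.25).round(4),"mm",(N.T@d*1000).round(1), "before-turn shift",(R.T@d/.25).round(4))
E
python3 go.py .4333 -.1204 .10 51.1
```

```text
t 0.25 at [ 0.2613 -0.5949  0.1917] yaw 23.70 tilt [-0.0002  0.0009] F [ 0.2 -0.3  0.4] w 0.0854
turn z -0.1522 (-27.4 deg) then shift units [ 1.9091 -0.6563  0.3667] mm [ 477.3 -164.1   91.7] before-turn shift [ 1.393  -1.4607  0.3682]
```

```bash
python3 -m pendant '[0,0,0,0,0,-0.0304,75, 0,0,0,0,0,-0.0304,75, 0,0,0,0,0,-0.0304,75, 0,0,0,0,0,-0.0304,75, 0,0,0,0,0,-0.0306,75]' 60
python3 -m pendant '[0.1364,-0.0469,0.026,0,0,0,75, 0.1364,-0.0469,0.026,0,0,0,75, 0.1364,-0.0469,0.026,0,0,0,75, 0.1364,-0.0469,0.026,0,0,0,75, 0.1364,-0.0469,0.026,0,0,0,75, 0.1364,-0.0469,0.026,0,0,0,75, 0.1364,-0.0469,0.026,0,0,0,75]'
python3 -m pendant '[0.1364,-0.0469,0.026,0,0,0,75, 0.1364,-0.0469,0.026,0,0,0,75, 0.1364,-0.0469,0.026,0,0,0,75, 0.1364,-0.0469,0.026,0,0,0,75, 0.1364,-0.0469,0.026,0,0,0,75, 0.1364,-0.0469,0.026,0,0,0,75, 0.1364,-0.0469,0.026,0,0,0,75,0,0,0,0,0,0,75]'
python3 go.py .4333 -.1204 .010 51.1
```

```text
time: 0.67
eef_pos: [0.2613, -0.595, 0.192]
tool_rot: [[0.624, 0.781, -0.0], [0.781, -0.624, 0.0], [0.0, -0.0, -1.0]]
force: [0.6, -0.1, -0.0]
gripper_width: 0.0639
time: 1.25
eef_pos: [0.3476, -0.3561, 0.1464]
tool_rot: [[0.628, 0.778, 0.0], [0.778, -0.628, -0.0], [0.0, 0.0, -1.0]]
force: [-0.1, 0.5, -0.6]
gripper_width: 0.0643
time: 1.92
eef_pos: [0.4332, -0.1151, 0.0997]
tool_rot: [[0.623, 0.782, -0.002], [0.782, -0.623, 0.003], [0.001, -0.003, -1.0]]
force: [-1.3, -0.9, -0.1]
gripper_width: 0.0641
t 1.92 at [ 0.4332 -0.1151  0.0997] yaw 51.46 tilt [-0.002  0.003] F [-1.3 -0.9 -0.1] w 0.0641
turn z 0.0020 (0.4 deg) then shift units [-0.0162  0.0134  0.3587] mm [-4.1  3.4 89.7] before-turn shift [-0.0167  0.0145  0.3586]
```

```bash
python3 -m pendant '[0,0,0,0,0,0,75, 0,0,0,0,0,0,75]'>/dev/null
python3 go.py .4333 -.1204 .010 51.1
```

```text
t 2.08 at [ 0.4335 -0.1208  0.1014] yaw 51.13 tilt [ 0.0003 -0.0006] F [ 0.4 -0.9  0.1] w 0.0638
turn z 0.0002 (0.0 deg) then shift units [ 0.0008 -0.0016  0.3657] mm [ 0.2 -0.4 91.4] before-turn shift [ 0.0009 -0.0018  0.3657]
```

```bash
python3 -m pendant '[0,0,0.06,0,0,0,75, 0,0,0.06,0,0,0,75, 0,0,0.06,0,0,0,75, 0,0,0.06,0,0,0,75, 0,0,0.06,0,0,0,75, 0,0,0.044,0,0,0,75, 0,0,0.03,0,0,0,75, 0,0,0,0,0,0,75]'
python3 -m pendant '[0,0,0,0,0,0,0, 0,0,0,0,0,0,0, 0,0,0,0,0,0,0, 0,0,0,0,0,0,0, 0,0,0,0,0,0,0, 0,0,0,0,0,0,0, 0,0,0,0,0,0,0, 0,0,0,0,0,0,0]' 60
python3 - <<'E'
from h import *
c=cam("scene"); cv2.imwrite("pics/g1.png",cv2.resize(c["pixels"][110:270,100:360],(780,480),interpolation=cv2.INTER_CUBIC)[:,:,::-1])
E
```

```text
time: 2.75
eef_pos: [0.4322, -0.1212, 0.0065]
tool_rot: [[0.63, 0.777, -0.002], [0.777, -0.63, 0.001], [-0.0, -0.002, -1.0]]
force: [1.0, -0.2, -1.1]
gripper_width: 0.0643
time: 3.42
eef_pos: [0.4334, -0.1205, 0.0078]
tool_rot: [[0.628, 0.778, 0.0], [0.778, -0.628, -0.0], [0.0, 0.0, -1.0]]
force: [0.7, 0.0, 0.0]
gripper_width: -0.0001
```

View pics/g1.png

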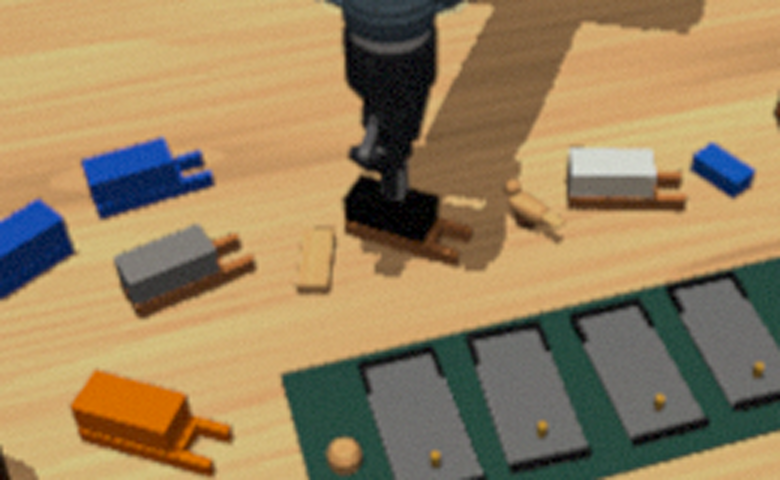

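The finger looks to be on the stone, but the reported width is 0. I'll check this by projection and by whether the stone moved.

```bash
python3 - <<'E'
from h import *
c=cam("scene"); s=r.get_state(); T=s["eef_pos"];Y=s["tool_rot"][:,1]
for n,P in dict(tcp=T,fplus=T+Y*.019,fminus=T-Y*.019,fplus_z15=T+Y*.019+[0,0,.01],topc=[.433,-.12,.044]).items(): print(n,np.round(P,3),((proj(c,[P])[0]-[100,110])*3).round())
print(s["gripper_width"],s["tau"].round(1))
cv2.imwrite("pics/g2.png",cv2.resize(c["pixels"][140:205,195:275],(800,650)[:2],interpolation=cv2.INTER_CUBIC)[:600,:,::-1])
E
```

```text
tcp [ 0.433 -0.12   0.008] [396. 224.]
fplus [ 0.448 -0.132  0.008] [387. 238.]
fminus [ 0.419 -0.109  0.008] [404. 211.]
fplus_z15 [ 0.448 -0.132  0.018] [387. 230.]
topc [ 0.433 -0.12   0.044] [395. 195.]
3.4361413828820893e-05 [  0.  -27.2 -25.3  -0.    0.   -0. ]
```

View pics/g2.png

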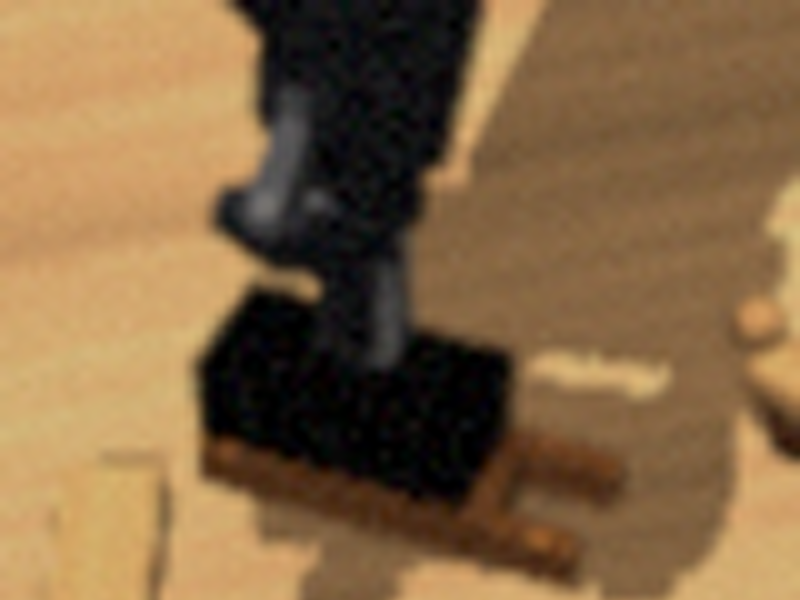

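The fingers look shut on top of the stone: the tip appears at crop (395,195), where z≈0.044 projects, but the reported TCP z is 0.008. I'll lift clear and compare the reported TCP with the seen tip, using both the current and the start pictures.

```bash
python3 -m pendant '[0,0,-0.06,0,0,0,0, 0,0,-0.06,0,0,0,0, 0,0,-0.06,0,0,0,0, 0,0,-0.06,0,0,0,0, 0,0,-0.06,0,0,0,0, 0,0,-0.06,0,0,0,0, 0,0,0,0,0,0,0, 0,0,0,0,0,0,0]'
python3 - <<'E'
from h import *
s=r.get_state(); T=s["eef_pos"]; print(T,s["joint_pos"].round(2))
ims=[]
for n,w in (("scene",50),):
    c=cam(n); p=c["pixels"].copy(); q=proj(c,[T,T+[0,0,.04],[.2612,-.5949,.192]]); print(n,q.round(1))
    u,v=q[0].astype(int)
    a=cv2.resize(p[v-50:v+50,u-65:u+65],(390*2,300*2),interpolation=cv2.INTER_CUBIC); k=6
    for P,col in zip(q[:2],((255,0,0),(0,255,0))): cv2.circle(a,tuple(int(t) for t in ((P-[u-65,v-50])*k)),5,col,2)
    cv2.imwrite("pics/t1.png",a[:,:,::-1])
E
```

```text
time: 4.18
eef_pos: [0.4339, -0.1208, 0.0981]
tool_rot: [[0.628, 0.778, 0.002], [0.778, -0.628, -0.001], [0.0, 0.002, -1.0]]
force: [-0.6, 0.5, 0.1]
gripper_width: -0.0004
[ 0.43385181 -0.12080902  0.09812857] [-30.04  -7.27 122.05  -0.    65.12   8.86]
scene [[231.1 159.8]
 [230.8 147.6]
 [ 24.  122.3]]
```

View pics/t1.png

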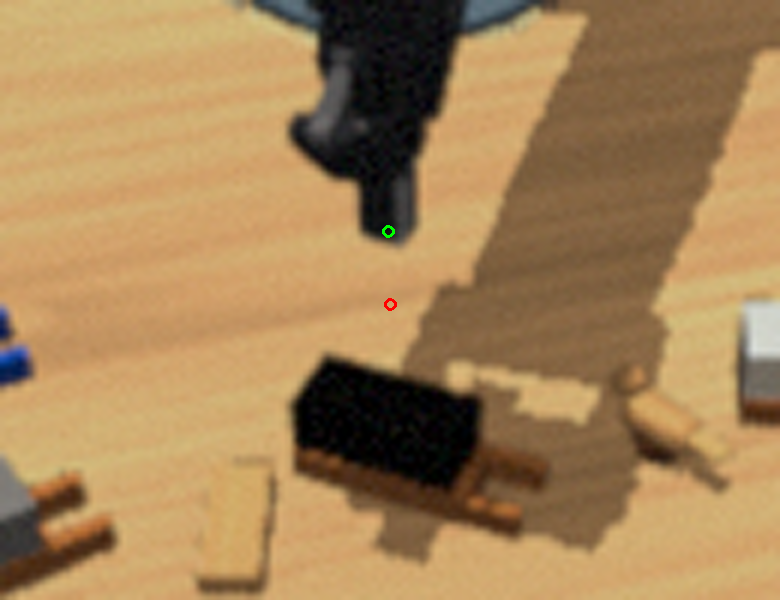

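The tip appears about 36 mm above the reported TCP (red circle) and near the green circle, which is reported +40 mm. So the reported z reads about 36 mm low, while x and y look right. I'll add 36 mm of depth, go down in steps while watching the force, and confirm with the finger width.

```bash
python3 -m pendant '[0,0,0,0,0,0,75, 0,0,0.06,0,0,0,75, 0,0,0.06,0,0,0,75, 0,0,0.06,0,0,0,75, 0,0,0.06,0,0,0,75, 0,0,0.06,0,0,0,75, 0,0,0.06,0,0,0,75, 0,0,0,0,0,0,75]'
python3 -m pendant '[0,0,0.03,0,0,0,75, 0,0,0.03,0,0,0,75, 0,0,0.02,0,0,0,75, 0,0,0.02,0,0,0,75, 0,0,0,0,0,0,75]'
python3 -m pendant '[0,0,0,0,0,0,30, 0,0,0,0,0,0,30, 0,0,0,0,0,0,30, 0,0,0,0,0,0,30, 0,0,0,0,0,0,30, 0,0,0,0,0,0,30]' 60
python3 - <<'E'
from h import *
c=cam("scene"); cv2.imwrite("pics/g3.png",cv2.resize(c["pixels"][130:210,180:285],(788,600),interpolation=cv2.INTER_CUBIC)[:,:,::-1])
E
```

```text
time: 4.9
eef_pos: [0.4301, -0.1187, 0.0039]
tool_rot: [[0.628, 0.778, -0.007], [0.778, -0.628, 0.004], [-0.001, -0.008, -1.0]]
force: [-0.5, 1.1, -0.6]
gripper_width: 0.0636
time: 5.32
eef_pos: [0.4328, -0.1202, -0.0181]
tool_rot: [[0.628, 0.778, -0.001], [0.778, -0.628, 0.001], [-0.0, -0.001, -1.0]]
force: [-0.1, -0.0, -1.0]
gripper_width: 0.064
time: 5.82
eef_pos: [0.4342, -0.121, -0.0165]
tool_rot: [[0.628, 0.778, 0.002], [0.778, -0.628, -0.001], [0.0, 0.002, -1.0]]
force: [0.2, -0.2, 6.6]
gripper_width: 0.0371
```

View pics/g3.png

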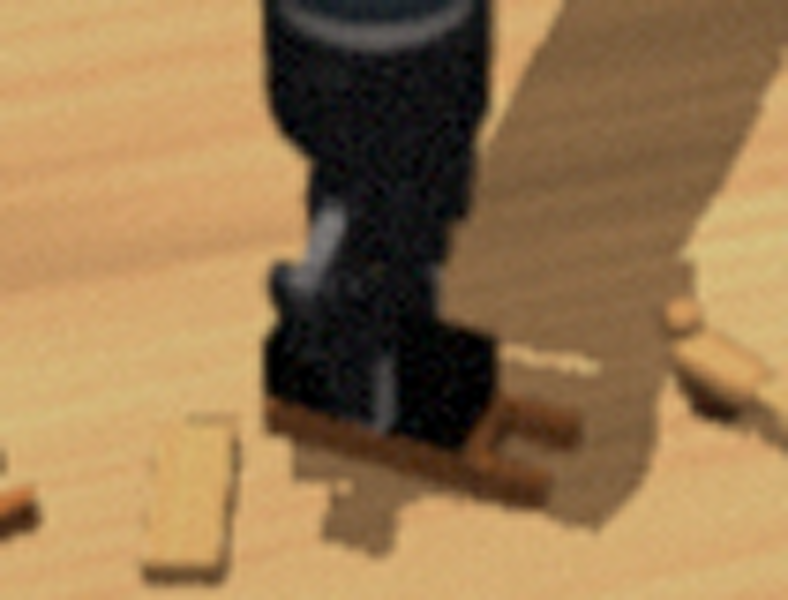

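Width is 0.0371, so the black stone is held, with the tips reaching its wooden base. Next: lift, turn, and work out the carry.

```bash
python3 -m pendant '[0,0,-0.03,0,0,0,30, 0,0,-0.06,0,0,0,30, 0,0,-0.07,0,0,0,30, 0,0,-0.07,0,0,0,30, 0,0,-0.06,0,0,0,30, 0,0,-0.03,0,0,0,30, 0,0,0,0,0,0.02,30, 0,0,0,0,0,0.03,30]'
python3 -m pendant '[0,0,0,0,0,0.035,30, 0,0,0,0,0,0.035,30, 0,0,0,0,0,0.035,30, 0,0,0,0,0,0.035,30, 0,0,0,0,0,0.035,30, 0,0,0,0,0,0.035,30, 0,0,0,0,0,0.031,30, 0,0,0,0,0,0,30]'
python3 go.py .630 .1158 .06 -1.3
```

```text
time: 6.53
eef_pos: [0.433, -0.1203, 0.0628]
tool_rot: [[0.744, 0.668, -0.0], [0.668, -0.744, 0.0], [-0.0, -0.0, -1.0]]
force: [0.7, 0.2, -1.7]
gripper_width: 0.0368
time: 7.2
eef_pos: [0.4325, -0.12, 0.0619]
tool_rot: [[1.0, -0.024, -0.002], [-0.024, -1.0, 0.001], [-0.002, -0.001, -1.0]]
force: [0.2, 0.1, -1.9]
gripper_width: 0.0367
t 7.20 at [ 0.4325 -0.12    0.0619] yaw -1.36 tilt [-0.0018  0.0011] F [ 0.2  0.1 -1.9] w 0.0367
turn z -0.0003 (-0.1 deg) then shift units [ 0.7686 -0.9608  0.0075] mm [ 192.1 -240.2    1.9] before-turn shift [ 0.7676 -0.9616  0.0071]
```

```bash
python3 -m pendant '[0.04,-0.05,0,0,0,0,30, 0.08,-0.1,0,0,0,0,30, 0.09,-0.112,0,0,0,0,30, 0.09,-0.112,0,0,0,0,30, 0.09,-0.112,0,0,0,0,30, 0.09,-0.112,0,0,0,0,30, 0.09,-0.112,0,0,0,0,30, 0.09,-0.112,0,0,0,0,30]'
python3 -m pendant '[0.066,-0.09,0,0,0,0,30, 0.04,-0.05,0,0,0,0,30, 0,0,0,0,0,0,30, 0,0,0,0,0,0,30, 0,0,0,0,0,0,30]'
python3 go.py .630 .1158 -.0065 -1.3
python3 - <<'E'
from meas import *
c=cam("top"); s=cam("scene")
cv2.imwrite("pics/p1.png",np.vstack([cv2.resize(c["pixels"][95:185,150:310],(640,360),interpolation=cv2.INTER_CUBIC)[:250],cv2.resize(s["pixels"][170:260,290:400],(440,360),interpolation=cv2.INTER_CUBIC)[:, :].repeat(1,0) if 0 else cv2.resize(s["pixels"][170:250,270:410],(640,350),interpolation=cv2.INTER_CUBIC)])[:,:,::-1])
E
```

```text
time: 7.87
eef_pos: [0.603, 0.083, 0.0618]
tool_rot: [[1.0, -0.019, -0.002], [-0.019, -1.0, 0.0], [-0.002, 0.0, -1.0]]
force: [0.7, -0.3, -2.2]
gripper_width: 0.0371
time: 8.28
eef_pos: [0.629, 0.1151, 0.0618]
tool_rot: [[1.0, -0.021, -0.002], [-0.021, -1.0, -0.0], [-0.002, 0.0, -1.0]]
force: [0.6, -0.2, -2.6]
gripper_width: 0.037
t 8.28 at [0.629  0.1151 0.0618] yaw -1.22 tilt [-0.0021 -0.0003] F [ 0.6 -0.2 -2.6] w 0.0370
turn z 0.0004 (0.1 deg) then shift units [ 0.0038 -0.0027  0.2732] mm [ 1.  -0.7 68.3] before-turn shift [ 0.0044 -0.0028  0.2732]
```

View pics/p1.png

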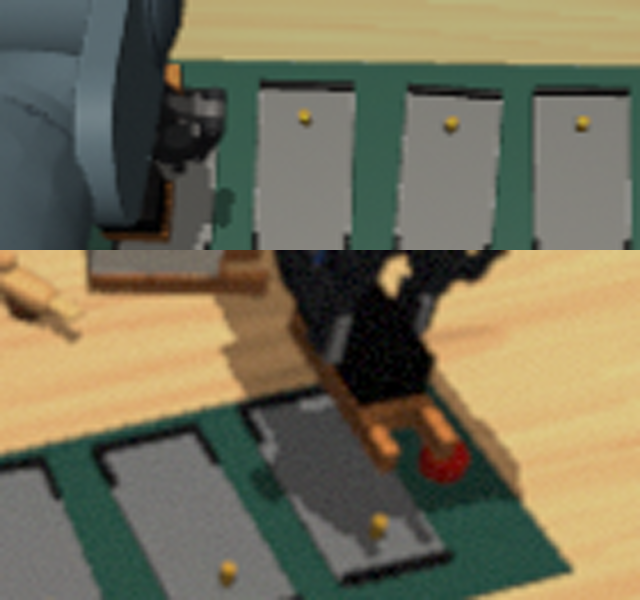

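The stone hangs level with the prongs over the pin end. Prong tips in the lower panel are at about (385,440) and (450,425). I'll check these against the prediction, then lower with the force in view.

```bash
python3 - <<'E'
from h import *
s=cam("scene"); d=np.array([np.cos(-.022),np.sin(-.022),0]); e=np.array([-d[1],d[0],0]); T=r.get_state()["eef_pos"]
for z0 in (.078,):
  C=T+d*.014; C[2]=z0
  for x,y,z in ((55,-20,16),(55,-12,16),(55,12,16),(55,20,16),(55,-20,0),(29,-12,16),(29,12,16),(-55,-20,16),(23,-19,44),(23,19,44)):
    u=proj(s,[C+d*x/1e3+e*y/1e3+[0,0,z/1e3]])[0]; print((x,y,z),((u-[270,170])*[4.571,4.375]+[0,250]).round())
E
python3 -m pendant '[0.004,-0.002,0.03,0,0,0,30, 0,0,0.05,0,0,0,30, 0,0,0.06,0,0,0,30, 0,0,0.05,0,0,0,30, 0,0,0.02,0,0,0,30, 0,0,0.01,0,0,0,30, 0,0,0,0,0,0,30,0,0,0,0,0,0,30]'
python3 go.py .630 .1158 -.0065 -1.3
python3 - <<'E'
from meas import *
s=cam("scene")
cv2.imwrite("pics/p2.png",cv2.resize(s["pixels"][170:250,270:410],(700,400),interpolation=cv2.INTER_CUBIC)[:,:,::-1])
E
```

```text
(55, -20, 16) [386. 456.]
(55, -12, 16) [401. 452.]
(55, 12, 16) [445. 443.]
(55, 20, 16) [459. 440.]
(55, -20, 0) [380. 476.]
(29, -12, 16) [377. 416.]
(29, 12, 16) [420. 407.]
(-55, -20, 16) [291. 312.]
(23, -19, 44) [370. 374.]
(23, 19, 44) [439. 360.]
time: 9.1
eef_pos: [0.6315, 0.1162, 0.0079]
tool_rot: [[1.0, -0.022, 0.0], [-0.022, -1.0, 0.0], [0.0, -0.0, -1.0]]
force: [-0.5, 0.3, -2.7]
gripper_width: 0.0366
t 9.10 at [0.6315 0.1162 0.0079] yaw -1.27 tilt [0.0005 0.    ] F [-0.5  0.3 -2.7] w 0.0366
turn z 0.0002 (0.0 deg) then shift units [-0.0061  0.0016  0.0574] mm [-1.5  0.4 14.4] before-turn shift [-0.0061  0.0016  0.0574]
```

View pics/p2.png

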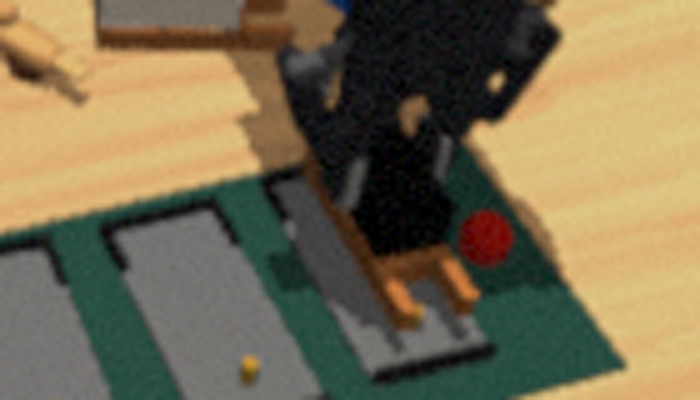

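```bash
python3 -m pendant '[-0.004,0.001,0.015,0,0,0,30, 0,0,0.015,0,0,0,30, 0,0,0.014,0,0,0,30, 0,0,0.005,0,0,0,30, 0,0,0,0,0,0,30, 0,0,0,0,0,0,30]'
python3 -m pendant '[0,0,0.006,0,0,0,30, 0,0,0,0,0,0,30, 0,0,0,0,0,0,30]'
python3 -m pendant '[0,0,0.005,0,0,0,30, 0,0,0,0,0,0,30, 0,0,0,0,0,0,30]'
```

```text
time: 9.65
eef_pos: [0.6301, 0.1159, -0.0047]
tool_rot: [[1.0, -0.022, -0.0], [-0.022, -1.0, 0.0], [-0.0, 0.0, -1.0]]
force: [-0.5, -1.2, -3.4]
gripper_width: 0.0369
time: 9.9
eef_pos: [0.6302, 0.1159, -0.0061]
tool_rot: [[1.0, -0.022, -0.0], [-0.022, -1.0, 0.0], [-0.0, -0.0, -1.0]]
force: [0.6, -0.3, -1.8]
gripper_width: 0.0371
time: 10.15
eef_pos: [0.6301, 0.1159, -0.0074]
tool_rot: [[1.0, -0.022, -0.0], [-0.022, -1.0, -0.0], [-0.0, 0.0, -1.0]]
force: [0.2, -0.1, -2.4]
gripper_width: 0.0367
```

```bash
for i in 1 2 3; do python3 -m pendant '[0,0,0.005,0,0,0,30, 0,0,0,0,0,0,30, 0,0,0,0,0,0,30]' | sed -n '2p;4,5p'; done
```

```text
eef_pos: [0.6301, 0.1159, -0.0087]
force: [-0.2, -0.1, -1.6]
gripper_width: 0.0368
eef_pos: [0.6305, 0.1159, -0.0095]
force: [-0.5, 0.4, -0.3]
gripper_width: 0.0369
eef_pos: [0.6305, 0.1159, -0.0095]
force: [-5.0, -0.1, 8.5]
gripper_width: 0.0367
```

Contact came at z −0.0095, which is 7 mm above the pick height, as expected for mat plus plate. I'll release, rise, and head toward brown.

```bash
python3 -m pendant '[0,0,0,0,0,0,55, 0,0,0,0,0,0,65, 0,0,0,0,0,0,75, 0,0,0,0,0,0,75, 0,0,-0.03,0,0,0,75, 0,0,-0.08,0,0,0,75, 0,0,-0.12,0,0,0,75, 0,0,-0.12,0,0,0,75]'
python3 -m pendant '[0,0,-0.05,0,0,0,75, 0,0,-0.02,0,0,0.035,75, 0,0,0,0,0,0.035,75, 0,0,0,0,0,0,75]' 
python3 go.py .4223 .3079 .06 -13.9
python3 - <<'E'
from meas import *
s=cam("scene")
cv2.imwrite("pics/p3.png",cv2.resize(s["pixels"][160:250,270:410],(700,450),interpolation=cv2.INTER_CUBIC)[:,:,::-1])
E
```

```text
time: 11.57
eef_pos: [0.6293, 0.1159, 0.0768]
tool_rot: [[1.0, -0.022, -0.002], [-0.022, -1.0, -0.0], [-0.002, 0.0, -1.0]]
force: [0.5, 0.6, 0.4]
gripper_width: 0.064
time: 11.9
eef_pos: [0.6303, 0.1159, 0.0944]
tool_rot: [[0.97, -0.241, 0.001], [-0.241, -0.97, 0.0], [0.001, -0.0, -1.0]]
force: [0.3, 0.2, -0.3]
gripper_width: 0.0637
t 11.90 at [0.6303 0.1159 0.0944] yaw -13.97 tilt [0.0008 0.    ] F [ 0.3  0.2 -0.3] w 0.0637
turn z -0.0004 (-0.1 deg) then shift units [-0.9923 -0.5455  0.1375] mm [-248.1 -136.4   34.4] before-turn shift [-0.9931 -0.5442  0.1368]
```

View pics/p3.png

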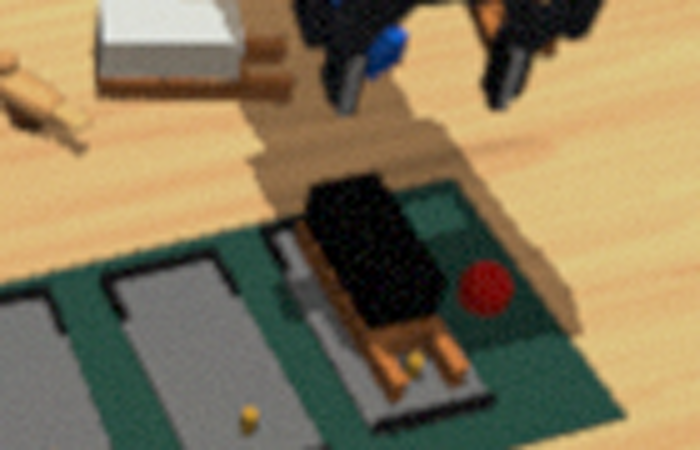

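The black stone lies flat with the pin at (415,362) between the prongs. Now brown.

```bash
python3 -m pendant '[-0.06,-0.033,0,0,0,0,75, -0.12,-0.066,0.02,0,0,0,75, -0.13,-0.0715,0.02,0,0,0,75, -0.13,-0.0715,0.02,0,0,0,75, -0.13,-0.0715,0.02,0,0,0,75, -0.13,-0.0715,0.02,0,0,0,75, -0.13,-0.0715,0.02,0,0,0,75, -0.11,-0.06,0.017,0,0,0,75]'
python3 -m pendant '[-0.052,-0.029,0,0,0,0,75, 0,0,0,0,0,0,75, 0,0,0,0,0,0,75, 0,0,0,0,0,0,75]' 
python3 go.py .4223 .3079 -.0165 -13.9
```

```text
time: 12.62
eef_pos: [0.4304, 0.2985, 0.0586]
tool_rot: [[0.972, -0.236, -0.002], [-0.236, -0.972, -0.0], [-0.002, 0.001, -1.0]]
force: [0.3, 1.2, 0.5]
gripper_width: 0.0641
time: 12.95
eef_pos: [0.4228, 0.3074, 0.0597]
tool_rot: [[0.971, -0.239, 0.0], [-0.239, -0.971, -0.0], [0.0, 0.0, -1.0]]
force: [-0.4, -0.0, 0.3]
gripper_width: 0.064
t 12.95 at [0.4228 0.3074 0.0597] yaw -13.83 tilt [ 0.0003 -0.0001] F [-0.4 -0.   0.3] w 0.0640
turn z 0.0004 (0.1 deg) then shift units [-0.0023 -0.0015  0.3047] mm [-0.6 -0.4 76.2] before-turn shift [-0.0024 -0.0015  0.3047]
```

Next: descend, grip, and lift. The width will confirm the grasp.

```bash
python3 -m pendant '[-0.002,-0.0015,0.04,0,0,0,75, 0,0,0.07,0,0,0,75, 0,0,0.07,0,0,0,75, 0,0,0.06,0,0,0,75, 0,0,0.04,0,0,0,75, 0,0,0.025,0,0,0,75, 0,0,0,0,0,0,75, 0,0,0,0,0,0,75]'
python3 -m pendant '[0,0,0,0,0,0,30, 0,0,0,0,0,0,30, 0,0,0,0,0,0,30, 0,0,0,0,0,0,30, 0,0,0,0,0,0,30, 0,0,0,0,0,0,30]' 60
python3 go.py .4223 .3079 -.0165 -13.9
```

```text
time: 13.62
eef_pos: [0.4221, 0.3081, -0.0166]
tool_rot: [[0.971, -0.24, 0.0], [-0.24, -0.971, 0.0], [0.0, -0.0, -1.0]]
force: [-0.6, 0.7, -0.1]
gripper_width: 0.0636
time: 14.12
eef_pos: [0.4228, 0.3088, -0.0153]
tool_rot: [[0.971, -0.24, 0.002], [-0.24, -0.971, 0.001], [0.002, -0.001, -1.0]]
force: [-0.1, -0.4, 6.3]
gripper_width: 0.0369
t 14.12 at [ 0.4228  0.3088 -0.0153] yaw -13.86 tilt [0.0022 0.0009] F [-0.1 -0.4  6.3] w 0.0369
turn z 0.0002 (0.0 deg) then shift units [-0.0012  0.0039  0.0047] mm [-0.3  1.   1.2] before-turn shift [-0.0012  0.0039  0.0047]
```

```bash
python3 -m pendant '[0,0,-0.03,0,0,0,30, 0,0,-0.06,0,0,0,30, 0,0,-0.08,0,0,0,30, 0,0,-0.08,0,0,0,30, 0,0,-0.06,0,0,0,30, 0,0,-0.03,0,0,-0.026,30, 0,0,0,0,0,-0.026,30, 0,0,0,0,0,-0.0263,30]'
python3 -m pendant '[0,0,0,0,0,0,30, 0,0,0,0,0,0,30]' 
python3 go.py .636 .024 .066 0.2
```

```text
time: 14.78
eef_pos: [0.4213, 0.3082, 0.0688]
tool_rot: [[1.0, 0.008, -0.0], [0.008, -1.0, 0.0], [-0.0, -0.0, -1.0]]
force: [-0.4, -0.2, -3.1]
gripper_width: 0.0366
time: 14.95
eef_pos: [0.4209, 0.3079, 0.0679]
tool_rot: [[1.0, 0.002, -0.001], [0.002, -1.0, -0.001], [-0.001, 0.001, -1.0]]
force: [0.7, 0.3, -3.2]
gripper_width: 0.0367
t 14.95 at [0.4209 0.3079 0.0679] yaw 0.11 tilt [-0.0014 -0.0006] F [ 0.7  0.3 -3.2] w 0.0367
turn z -0.0005 (-0.1 deg) then shift units [0.8565 1.1388 0.0076] mm [214.1 284.7   1.9] before-turn shift [0.8584 1.1374 0.0071]
```

```bash
python3 -m pendant '[0.04,0.053,0,0,0,0,30, 0.08,0.107,0,0,0,0,30, 0.09,0.12,0,0,0,0,30, 0.09,0.12,0,0,0,0,30, 0.09,0.12,0,0,0,0,30, 0.09,0.12,0,0,0,0,30, 0.09,0.12,0,0,0,0,30, 0.09,0.12,0,0,0,0,30]'
python3 -m pendant '[0.09,0.12,0,0,0,0,30, 0.07,0.092,0,0,0,0,30, 0.033,0.044,0,0,0,0,30, 0,0,0,0,0,0,30, 0,0,0,0,0,0,30, 0,0,0,0,0,0,30, 0,0,0,0,0,0,30]' 
python3 go.py .636 .024 -.0095 0.2
```

```text
time: 15.62
eef_pos: [0.5879, 0.0873, 0.0679]
tool_rot: [[1.0, 0.002, -0.001], [0.002, -1.0, 0.0], [-0.001, -0.0, -1.0]]
force: [0.4, 0.2, -2.3]
gripper_width: 0.0368
time: 16.2
eef_pos: [0.6349, 0.0265, 0.068]
tool_rot: [[1.0, 0.005, -0.001], [0.005, -1.0, 0.0], [-0.001, -0.0, -1.0]]
force: [0.0, 0.9, -2.8]
gripper_width: 0.0369
t 16.20 at [0.6349 0.0265 0.068 ] yaw 0.29 tilt [-0.0014  0.0004] F [ 0.   0.9 -2.8] w 0.0369
turn z 0.0005 (0.1 deg) then shift units [0.0043 0.0101 0.3099] mm [ 1.1  2.5 77.5] before-turn shift [0.0047 0.0103 0.3099]
```

```bash
python3 -m pendant '[0.003,0.01,0.04,0,0,0,30, 0,0,0.07,0,0,0,30, 0,0,0.07,0,0,0,30, 0,0,0.05,0,0,0,30, 0,0,0.03,0,0,0,30, 0,0,0.02,0,0,0,30, 0,0,0.01,0,0,0,30, 0,0,0,0,0,0,30]'
python3 -m pendant '[0,0,0,0,0,0,30,0,0,0,0,0,0,30]' >/dev/null
python3 go.py .636 .024 -.0095 0.2
python3 - <<'E'
from meas import *
s=cam("scene")
cv2.imwrite("pics/p4.png",cv2.resize(s["pixels"][170:260,230:370],(700,450),interpolation=cv2.INTER_CUBIC)[:,:,::-1])
E
```

```text
time: 16.87
eef_pos: [0.6369, 0.0227, -0.0042]
tool_rot: [[1.0, 0.004, -0.0], [0.004, -1.0, 0.0], [-0.0, -0.0, -1.0]]
force: [-0.1, -0.4, -2.7]
gripper_width: 0.0367
t 17.03 at [ 0.6376  0.0225 -0.0031] yaw 0.22 tilt [ 0.0018 -0.0002] F [ 0.  -0.3 -2.2] w 0.0367
turn z 0.0001 (0.0 deg) then shift units [-0.0066 -0.0061  0.0258] mm [-1.6 -1.5  6.4] before-turn shift [-0.0066 -0.0061  0.0258]
```

View pics/p4.png

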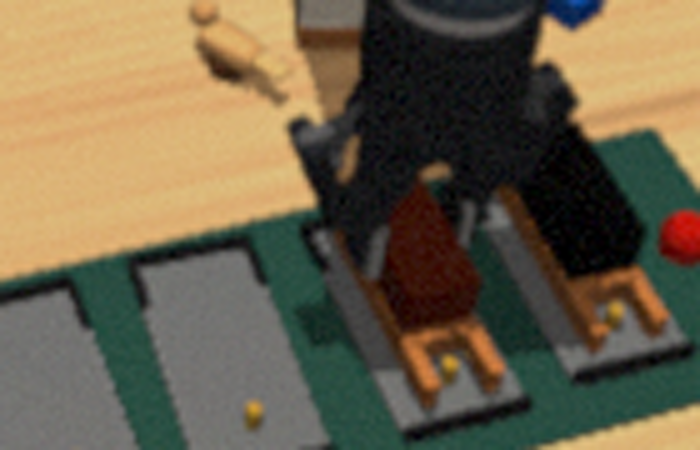

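The pin at (450,365) sits inside the notch with brown just above the plate. I'll lower to contact.

```bash
python3 -m pendant '[-0.004,-0.005,0.008,0,0,0,30, 0,0,0.006,0,0,0,30, 0,0,0,0,0,0,30, 0,0,0,0,0,0,30]' | sed -n '2p;4,5p'
for i in 1 2 3; do python3 -m pendant '[0,0,0.005,0,0,0,30, 0,0,0,0,0,0,30, 0,0,0,0,0,0,30]' | sed -n '2p;4,5p'; done
```

```text
eef_pos: [0.6356, 0.0239, -0.0077]
force: [0.1, -0.9, -3.5]
gripper_width: 0.0366
eef_pos: [0.6361, 0.0238, -0.0083]
force: [-1.6, -0.2, 1.0]
gripper_width: 0.0372
eef_pos: [0.6361, 0.0238, -0.0083]
force: [-6.6, -0.3, 9.7]
gripper_width: 0.0367
eef_pos: [0.6361, 0.0238, -0.0083]
force: [-11.0, -0.3, 17.0]
gripper_width: 0.0367
```

```bash
python3 -m pendant '[0,0,0,0,0,0,55, 0,0,0,0,0,0,65, 0,0,0,0,0,0,75, 0,0,0,0,0,0,75, 0,0,-0.03,0,0,0,75, 0,0,-0.08,0,0,0,75, 0,0,-0.1,0,0,0,75, 0,0,-0.08,0,0,0,75]' | tail -1
python3 -m pendant '[0,0,-0.03,0,0,-0.02,75, 0,0,0,0,0,-0.035,75, 0,0,0,0,0,-0.035,75, 0,0,0,0,0,-0.035,75, 0,0,0,0,0,-0.035,75, 0,0,0,0,0,-0.035,75, 0,0,0,0,0,-0.035,75, 0,0,0,0,0,-0.035,75]' >/dev/null
python3 -m pendant '[0,0,0,0,0,-0.035,75, 0,0,0,0,0,-0.035,75, 0,0,0,0,0,-0.035,75, 0,0,0,0,0,-0.0267,75, 0,0,0,0,0,0,75, 0,0,0,0,0,0,75]'  >/dev/null
python3 go.py .4441 .0874 .06 71.6
```

```text
gripper_width: 0.0638
t 20.00 at [0.6359 0.0238 0.069 ] yaw 71.50 tilt [ 0.0003 -0.0001] F [-0.2  1.7  0.1] w 0.0640
turn z -0.0006 (-0.1 deg) then shift units [-8.000e-04 -8.084e-01  3.590e-02] mm [-2.000e-01 -2.021e+02  9.000e+00] before-turn shift [-0.0023 -0.8084  0.0357]
```

```bash
python3 -m pendant '[0,-0.06,0,0,0,-0.0006,75, 0,-0.12,0,0,0,0,75, 0,-0.14,0,0,0,0,75, 0,-0.14,0,0,0,0,75, 0,-0.14,0,0,0,0,75, 0,-0.12,0,0,0,0,75, 0,-0.06,0,0,0,0,75, 0,-0.028,0,0,0,0,75]' >/dev/null
python3 -m pendant '[0,0,0,0,0,0,75, 0,0,0,0,0,0,75, 0,0,0,0,0,0,75]'  >/dev/null
python3 go.py .4441 .0874 -.016 71.6
```

```text
t 20.92 at [0.4455 0.0868 0.0693] yaw 71.68 tilt [ 0.0015 -0.0002] F [ 0.8 -0.4  0. ] w 0.0640
turn z 0.0004 (0.1 deg) then shift units [ 0.0006 -0.006   0.3412] mm [ 0.2 -1.5 85.3] before-turn shift [ 0.0005 -0.0065  0.3411]
```

```bash
python3 -m pendant '[0,-0.004,0.04,0,0,0,75, 0,0,0.08,0,0,0,75, 0,0,0.08,0,0,0,75, 0,0,0.07,0,0,0,75, 0,0,0.045,0,0,0,75, 0,0,0.026,0,0,0,75, 0,0,0,0,0,0,75, 0,0,0,0,0,0,75]'
python3 go.py .4441 .0874 -.016 71.6
python3 -m pendant '[0,0,0,0,0,0,30, 0,0,0,0,0,0,30, 0,0,0,0,0,0,30, 0,0,0,0,0,0,30, 0,0,0,0,0,0,30, 0,0,0,0,0,0,30]' 60
python3 -m pendant '[0,0,-0.03,0,0,0,30, 0,0,-0.06,0,0,0,30, 0,0,-0.08,0,0,0,30, 0,0,-0.08,0,0,0,30, 0,0,-0.06,0,0,0,30, 0,0,-0.03,0,0,0,30, 0,0,0,0,0,0,30]'
```

```text
time: 21.58
eef_pos: [0.4433, 0.0873, -0.0168]
tool_rot: [[0.314, 0.949, -0.001], [0.949, -0.314, 0.0], [-0.0, -0.001, -1.0]]
force: [-0.5, -0.3, -0.1]
gripper_width: 0.0638
t 21.58 at [ 0.4433  0.0873 -0.0168] yaw 71.71 tilt [-0.0006  0.0001] F [-0.5 -0.3 -0.1] w 0.0638
turn z 0.0006 (0.1 deg) then shift units [ 0.0013  0.0031 -0.0032] mm [ 0.3  0.8 -0.8] before-turn shift [ 0.0013  0.0031 -0.0032]
time: 22.08
eef_pos: [0.4447, 0.0874, -0.0152]
tool_rot: [[0.313, 0.95, 0.003], [0.95, -0.313, -0.0], [0.001, 0.003, -1.0]]
force: [1.7, -0.6, 5.2]
gripper_width: 0.0368
time: 22.67
eef_pos: [0.4438, 0.0875, 0.0699]
tool_rot: [[0.313, 0.95, 0.003], [0.95, -0.313, -0.0], [0.001, 0.003, -1.0]]
force: [1.2, -0.6, -3.6]
gripper_width: 0.0367
```

```bash
python3 -m pendant '[0,0,0,0,0,0.02,30, 0,0,0,0,0,0.035,30, 0,0,0,0,0,0.035,30, 0,0,0,0,0,0.035,30, 0,0,0,0,0,0.035,30, 0,0,0,0,0,0.035,30, 0,0,0,0,0,0.035,30, 0,0,0,0,0,0.035,30]' >/dev/null
python3 -m pendant '[0,0,0,0,0,0.035,30, 0,0,0,0,0,0.035,30, 0,0,0,0,0,0.035,30, 0,0,0,0,0,0.0233,30, 0,0,0,0,0,0,30, 0,0,0,0,0,0,30, 0,0,0,0,0,0,30]'  >/dev/null
python3 go.py .636 -.1602 .069 0.9
```

```text
t 23.92 at [0.4423 0.0875 0.0676] yaw 1.03 tilt [-0.0016  0.0001] F [ 0.4 -0.4 -2.8] w 0.0362
turn z 0.0007 (0.1 deg) then shift units [ 0.7591  1.003  -0.0055] mm [189.8 250.7  -1.4] before-turn shift [ 0.7568  1.0047 -0.0069]
```

```bash
python3 -m pendant '[0.04,0.053,0,0,0,0,30, 0.08,0.106,0,0,0,0,30, 0.085,0.113,0,0,0,0,30, 0.085,0.113,0,0,0,0,30, 0.085,0.113,0,0,0,0,30, 0.085,0.113,0,0,0,0,30, 0.085,0.113,0,0,0,0,30, 0.085,0.113,0,0,0,0,30]' >/dev/null
python3 -m pendant '[0.08,0.106,0,0,0,0,30, 0.045,0.06,0,0,0,0,30, 0,0,0,0,0,0,30, 0,0,0,0,0,0,30, 0,0,0,0,0,0,30, 0,0,0,0,0,0,30, 0,0,0,0,0,0,30]' >/dev/null
python3 go.py .636 -.1602 -.0085 0.9
```

```text
t 25.17 at [ 0.6352 -0.159   0.0682] yaw 1.01 tilt [-0.0008  0.0004] F [ 0.9 -0.2 -2.5] w 0.0366
turn z 0.0006 (0.1 deg) then shift units [0.0031 0.0047 0.3066] mm [ 0.8  1.2 76.7] before-turn shift [0.0033 0.0049 0.3066]
```

```bash
python3 -m pendant '[0.001,0.003,0.04,0,0,0,30, 0,0,0.07,0,0,0,30, 0,0,0.07,0,0,0,30, 0,0,0.05,0,0,0,30, 0,0,0.03,0,0,0,30, 0,0,0.02,0,0,0,30, 0,0,0.01,0,0,0,30, 0,0,0,0,0,0,30]' >/dev/null
python3 -m pendant '[0,0,0,0,0,0,30,0,0,0,0,0,0,30]' >/dev/null
python3 go.py .636 -.1602 -.0085 0.9
python3 - <<'E'
from meas import *
s=cam("scene")
cv2.imwrite("pics/p5.png",cv2.resize(s["pixels"][180:290,190:340],(750,550),interpolation=cv2.INTER_CUBIC)[:,:,::-1])
E
```

```text
t 26.00 at [ 0.6369 -0.1612 -0.003 ] yaw 0.94 tilt [ 0.0017 -0.0008] F [ 0.2  0.5 -3.5] w 0.0371
turn z 0.0002 (0.0 deg) then shift units [-0.0037 -0.0042  0.022 ] mm [-0.9 -1.1  5.5] before-turn shift [-0.0037 -0.0043  0.022 ]
```

View pics/p5.png

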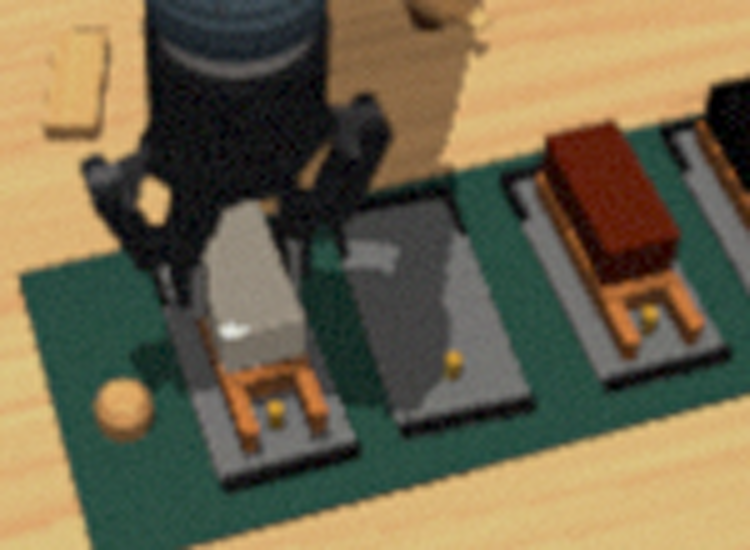

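The white stone is over holder 4 with the pin at (277,412) between its prongs, and brown is seated in holder 2 with its pin at (650,318). I'll lower white to contact.

```bash
python3 -m pendant '[-0.003,-0.003,0.008,0,0,0,30, 0,0,0.006,0,0,0,30, 0,0,0,0,0,0,30, 0,0,0,0,0,0,30]' | sed -n '2p;4,5p'
for i in 1 2; do python3 -m pendant '[0,0,0.005,0,0,0,30, 0,0,0,0,0,0,30, 0,0,0,0,0,0,30]' | sed -n '2p;4,5p'; done
```

```text
eef_pos: [0.6352, -0.16, -0.0078]
force: [-0.4, 0.6, -3.0]
gripper_width: 0.037
eef_pos: [0.6356, -0.1602, -0.0082]
force: [-1.5, 1.0, 2.4]
gripper_width: 0.0368
eef_pos: [0.6356, -0.1602, -0.0082]
force: [-6.6, 2.3, 10.3]
gripper_width: 0.0371
```

```bash
python3 -m pendant '[0,0,0,0,0,0,55, 0,0,0,0,0,0,65, 0,0,0,0,0,0,75, 0,0,0,0,0,0,75, 0,0,-0.03,0,0,0,75, 0,0,-0.08,0,0,0,75, 0,0,-0.1,0,0,0,75, 0,0,-0.08,0,0,0,75]' | tail -1
python3 -m pendant '[0,0,-0.03,0,0,-0.02,75, 0,0,0,0,0,-0.035,75, 0,0,0,0,0,-0.035,75, 0,0,0,0,0,-0.035,75, 0,0,0,0,0,-0.035,75, 0,0,0,0,0,-0.035,75, 0,0,0,0,0,-0.035,75, 0,0,0,0,0,-0.035,75]' >/dev/null
python3 -m pendant '[0,0,0,0,0,-0.035,75, 0,0,0,0,0,-0.035,75, 0,0,0,0,0,-0.035,75, 0,0,0,0,0,-0.035,75, 0,0,0,0,0,-0.035,75, 0,0,0,0,0,-0.035,75, 0,0,0,0,0,-0.035,75, 0,0,0,0,0,-0.035,75]'  >/dev/null
python3 -m pendant '[0,0,0,0,0,-0.0206,75, 0,0,0,0,0,0,75, 0,0,0,0,0,0,75]'  >/dev/null
python3 go.py .4447 -.3227 .06 105.4
```

```text
gripper_width: 0.0639
t 29.13 at [ 0.6355 -0.1602  0.0703] yaw 102.64 tilt [ 0.0005 -0.0002] F [ 0.4 -0.1  0.9] w 0.0640
turn z -0.0153 (-2.8 deg) then shift units [-0.424  -0.9086  0.0413] mm [-106.  -227.1   10.3] before-turn shift [-0.4671 -0.8872  0.0411]
```

```bash
python3 -m pendant '[0,0,0,0,0,-0.0153,75, -0.02,-0.045,0,0,0,0,75, -0.05,-0.108,0,0,0,0,75, -0.06,-0.128,0,0,0,0,75, -0.06,-0.128,0,0,0,0,75, -0.06,-0.128,0,0,0,0,75, -0.06,-0.128,0,0,0,0,75, -0.05,-0.108,0,0,0,0,75]' >/dev/null
python3 -m pendant '[-0.04,-0.085,0,0,0,0,75, -0.024,-0.05,0,0,0,0,75, 0,0,0,0,0,0,75, 0,0,0,0,0,0,75, 0,0,0,0,0,0,75]'  >/dev/null
python3 go.py .4447 -.3227 -.016 105.4
```

```text
t 30.22 at [ 0.445  -0.3228  0.0701] yaw 105.45 tilt [ 0.0002 -0.    ] F [0.1 0.5 0.3] w 0.0638
turn z 0.0003 (0.0 deg) then shift units [ 0.0006 -0.0012  0.3442] mm [ 0.2 -0.3 86.1] before-turn shift [ 0.0007 -0.0013  0.3442]
```

```bash
python3 -m pendant '[0,-0.001,0.04,0,0,0,75, 0,0,0.08,0,0,0,75, 0,0,0.08,0,0,0,75, 0,0,0.07,0,0,0,75, 0,0,0.045,0,0,0,75, 0,0,0.028,0,0,0,75, 0,0,0,0,0,0,75, 0,0,0,0,0,0,75]'
python3 go.py .4447 -.3227 -.016 105.4
python3 -m pendant '[0,0,0,0,0,0,30, 0,0,0,0,0,0,30, 0,0,0,0,0,0,30, 0,0,0,0,0,0,30, 0,0,0,0,0,0,30, 0,0,0,0,0,0,30]' 60
python3 -m pendant '[0,0,-0.03,0,0,0,30, 0,0,-0.06,0,0,0,30, 0,0,-0.08,0,0,0,30, 0,0,-0.08,0,0,0,30, 0,0,-0.06,0,0,0,30, 0,0,-0.03,0,0,0,30, 0,0,0,0,0,0,30]'
```

```text
time: 30.88
eef_pos: [0.4451, -0.3229, -0.0158]
tool_rot: [[-0.268, 0.964, 0.0], [0.964, 0.268, -0.0], [-0.0, 0.0, -1.0]]
force: [0.2, -0.5, 0.1]
gripper_width: 0.064
t 30.88 at [ 0.4451 -0.3229 -0.0158] yaw 105.53 tilt [ 0. -0.] F [ 0.2 -0.5  0.1] w 0.0640
turn z 0.0007 (0.1 deg) then shift units [ 0.0013 -0.0012  0.0009] mm [ 0.3 -0.3  0.2] before-turn shift [ 0.0013 -0.0012  0.0009]
time: 31.38
eef_pos: [0.4457, -0.324, -0.0144]
tool_rot: [[-0.267, 0.964, 0.002], [0.964, 0.267, -0.002], [-0.002, 0.001, -1.0]]
force: [0.8, 0.8, 6.2]
gripper_width: 0.0367
time: 31.97
eef_pos: [0.4453, -0.3237, 0.0709]
tool_rot: [[-0.267, 0.964, 0.002], [0.964, 0.267, -0.002], [-0.003, 0.001, -1.0]]
force: [0.4, -0.5, -2.1]
gripper_width: 0.0368
```

```bash
python3 -m pendant '[0,0,0,0,0,0.02,30, 0,0,0,0,0,0.035,30, 0,0,0,0,0,0.035,30, 0,0,0,0,0,0.035,30, 0,0,0,0,0,0.035,30, 0,0,0,0,0,0.035,30, 0,0,0,0,0,0.035,30, 0,0,0,0,0,0.035,30]' >/dev/null
python3 -m pendant '[0,0,0,0,0,0.035,30, 0,0,0,0,0,0.035,30, 0,0,0,0,0,0.035,30, 0,0,0,0,0,0.035,30, 0,0,0,0,0,0.035,30, 0,0,0,0,0,0.035,30, 0,0,0,0,0,0.035,30, 0,0,0,0,0,0.035,30]'  >/dev/null
python3 -m pendant '[0,0,0,0,0,0.035,30, 0,0,0,0,0,0.026,30, 0,0,0,0,0,0,30, 0,0,0,0,0,0,30, 0,0,0,0,0,0,30]'  >/dev/null
python3 go.py .6325 -.0691 .069 -3.6
```

```text
t 33.72 at [ 0.4442 -0.3225  0.0683] yaw -3.48 tilt [-0.0011  0.0012] F [-0.1 -0.1 -3.1] w 0.0367
turn z 0.0007 (0.1 deg) then shift units [ 0.6879 -1.059  -0.0028] mm [ 172.  -264.7   -0.7] before-turn shift [ 0.6902 -1.0575 -0.0024]
```

```bash
python3 -m pendant '[0.035,-0.054,0,0,0,0.0007,30, 0.07,-0.108,0,0,0,0,30, 0.077,-0.119,0,0,0,0,30, 0.077,-0.119,0,0,0,0,30, 0.077,-0.119,0,0,0,0,30, 0.077,-0.119,0,0,0,0,30, 0.077,-0.119,0,0,0,0,30, 0.077,-0.119,0,0,0,0,30]' >/dev/null
python3 -m pendant '[0.075,-0.115,0,0,0,0,30, 0.045,-0.068,0,0,0,0,30, 0,0,0,0,0,0,30, 0,0,0,0,0,0,30, 0,0,0,0,0,0,30, 0,0,0,0,0,0,30, 0,0,0,0,0,0,30]' >/dev/null
python3 go.py .6325 -.0691 -.0075 -3.6
```

```text
t 34.97 at [ 0.6326 -0.0709  0.069 ] yaw -3.77 tilt [-0.0005  0.    ] F [-1.2 -0.4 -3. ] w 0.0369
turn z -0.0010 (-0.2 deg) then shift units [-0.0009 -0.007   0.3062] mm [-0.2 -1.8 76.5] before-turn shift [-0.0007 -0.007   0.3062]
```

```bash
python3 -m pendant '[-0.002,-0.005,0.04,0,0,0,30, 0,0,0.07,0,0,0,30, 0,0,0.07,0,0,0,30, 0,0,0.05,0,0,0,30, 0,0,0.03,0,0,0,30, 0,0,0.02,0,0,0,30, 0,0,0.006,0,0,0,30, 0,0,0,0,0,0,30]' >/dev/null
python3 -m pendant '[0,0,0,0,0,0,30,0,0,0,0,0,0,30]' >/dev/null
python3 go.py .6325 -.0691 -.0075 -3.6
python3 - <<'E'
from meas import *
s=cam("scene")
cv2.imwrite("pics/p6.png",cv2.resize(s["pixels"][180:290,190:340],(750,550),interpolation=cv2.INTER_CUBIC)[:,:,::-1])
E
```

```text
t 35.80 at [ 0.6337 -0.0689 -0.0012] yaw -3.70 tilt [ 0.0019 -0.0005] F [ 0.4 -0.6 -2.6] w 0.0365
turn z -0.0006 (-0.1 deg) then shift units [-0.0046  0.0013  0.0251] mm [-1.1  0.3  6.3] before-turn shift [-0.0046  0.0013  0.0251]
```

View pics/p6.png

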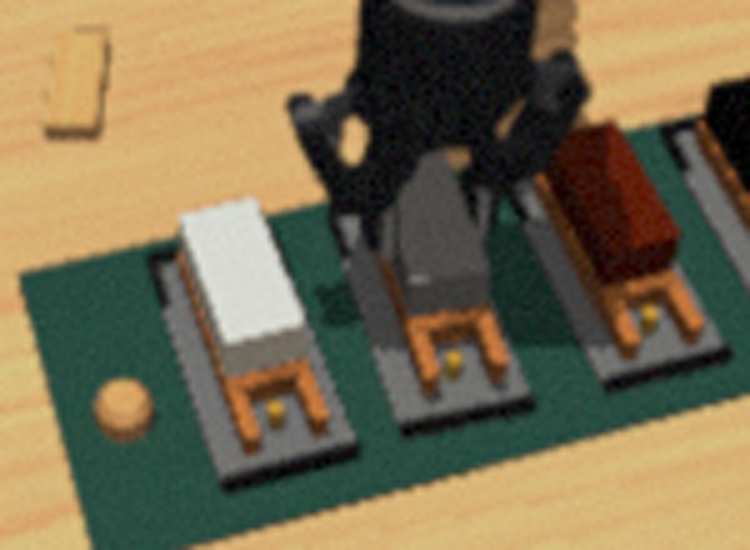

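White sits seated with its pin at (277,412). Grey is just above holder 3 with the pin at (453,362) in its notch. I'll lower it, release, and retreat toward the robot for a clear view.

```bash
python3 -m pendant '[-0.003,0,0.008,0,0,0,30, 0,0,0.008,0,0,0,30, 0,0,0,0,0,0,30, 0,0,0,0,0,0,30]' | sed -n '2p;4,5p'
for i in 1 2 3; do python3 -m pendant '[0,0,0.005,0,0,0,30, 0,0,0,0,0,0,30, 0,0,0,0,0,0,30]' | sed -n '2p;4,5p'; done
```

```text
eef_pos: [0.6318, -0.0685, -0.0065]
force: [0.6, -0.2, -2.2]
gripper_width: 0.0367
eef_pos: [0.6323, -0.0686, -0.0073]
force: [-0.9, 0.3, -0.9]
gripper_width: 0.0369
eef_pos: [0.6323, -0.0686, -0.0074]
force: [-5.0, 1.0, 7.0]
gripper_width: 0.0369
eef_pos: [0.6323, -0.0686, -0.0074]
force: [-9.0, 2.0, 15.0]
gripper_width: 0.037
```

```bash
python3 -m pendant '[0,0,0,0,0,0,55, 0,0,0,0,0,0,65, 0,0,0,0,0,0,75, 0,0,0,0,0,0,75, 0,0,-0.03,0,0,0,75, 0,0,-0.08,0,0,0,75, 0,0,-0.12,0,0,0,75, 0,0,-0.12,0,0,0,75]' | tail -1
python3 -m pendant '[-0.05,0.05,-0.12,0,0,0,75, -0.08,0.12,-0.05,0,0,0,75, -0.08,0.14,0,0,0,0,75, -0.08,0.14,0,0,0,0,75, -0.08,0.14,0,0,0,0,75, -0.08,0.14,0,0,0,0,75, -0.08,0.14,0,0,0,0,75, -0.08,0.14,0,0,0,0,75]' >/dev/null
python3 -m pendant '[-0.08,0.14,0,0,0,0,75, -0.08,0.14,0,0,0,0,75, -0.08,0.14,0,0,0,0,75, 0,0.06,0,0,0,0,75, 0,0,0,0,0,0,75, 0,0,0,0,0,0,75, 0,0,0,0,0,0,75]'
cat > fin.py <<'E'
from meas import *
c=cam("top"); H={"black":(.644,.1155,-1.3,(22,0)),"brown":(.650,.024,.2,0),"grey":(.647,-.070,-3.6,0),"white":(.650,-.160,.9,0)}
for (n,h),t in zip(H.items(),(16,30,26,40)):
    uv=proj(c,[[h[0]-.016,h[1],.051]])[0].round().astype(int)
    M,B,d,s,wh=blob(c,uv,t,.051); d=d*np.sign(d[0]); C=M+.016*d
    print(n,uv,C.round(4),"err mm",((C-h[:2])*1000).round(1),"ang %.1f vs %.1f"%(np.degrees(np.arctan2(d[1],d[0])),h[2]),s.round(1))
cv2.imwrite("pics/fin.png",cv2.resize(c["pixels"][100:180,150:340],(798,336),interpolation=cv2.INTER_CUBIC)[:,:,::-1])
E
python3 fin.py
```

```text
gripper_width: 0.0644
time: 38.85
eef_pos: [0.3962, -0.4256, 0.1199]
tool_rot: [[0.998, -0.064, -0.0], [-0.064, -0.998, 0.001], [-0.0, -0.001, -1.0]]
force: [1.0, -0.7, 0.7]
gripper_width: 0.0644
black [188 142] [0.6405 0.1158] err mm [-3.5  0.3] ang -3.8 vs -1.3 [38.3 77.3]
brown [224 140] [0.6509 0.0242] err mm [0.9 0.2] ang -1.6 vs 0.2 [38.  77.3]
grey [261 142] [ 0.6564 -0.073 ] err mm [ 9.4 -3. ] ang 0.9 vs -3.6 [ 55.1 108.2]
white [297 142] [ 0.648  -0.1585] err mm [-2.   1.5] ang 0.3 vs 0.9 [37.7 78.5]
```

View pics/fin.png

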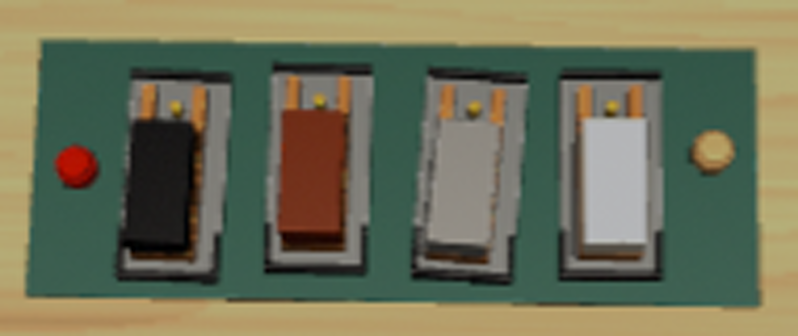

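All four stones lie with the pins in their notches, and black, brown and white are within 3.5 mm. The grey mask leaked into the plate (55×108 mm), so I'll redo it with a tighter tolerance.

```bash
python3 - <<'E'
from meas import *
c=cam("top")
for t in (10,13,16,19):
    M,B,d,s,wh=blob(c,(261,142),t,.051); d=d*np.sign(d[0]); C=M+.016*d
    print(t,C.round(4),((C-[.647,-.070])*1000).round(1),"ang %.1f"%np.degrees(np.arctan2(d[1],d[0])),s.round(1))
E
```

```text
10 [ 0.6441 -0.0685] [-2.9  1.5] ang -3.7 [35.5 75.3]
13 [ 0.6444 -0.0688] [-2.6  1.2] ang -4.2 [35.7 75.6]
16 [ 0.6445 -0.0692] [-2.5  0.8] ang -5.3 [36.1 76.2]
19 [ 0.645  -0.0692] [-2.   0.8] ang -5.3 [36.3 77. ]
```

All four are within 4 mm and 3° of their holders, so I'm handing in.

```bash
python3 -c "
from plant import r
print(r.hand_in())"
```

```text
the job is handed in; nothing more can be done
None
```

I placed the four stones in order from the red peg (black, brown, grey, white) and handed the job in at about 39 s. No verdict was reported.

- **Final placing:** the last top view shows each pin in its notch. Stone centres are within about 4 mm of the holders and angles within about 3°, against limits of 13.5 mm and 0.35 rad (20°).
- **Seating:** each stone met its holder 7 mm above the height at which it was picked up, and I pressed it down lightly before opening the fingers. I took flatness and full depth from that and from the side views, not from a direct height measurement at the end.
- **TCP height disagreed:** the reported TCP z is about 36 mm lower than the fingertips seen in the camera. Because of this, the first grasp closed on air just above the black stone. I corrected by image and by finger width (37 mm on every grasp after that), and the stone had not moved.
- **Grey check failed once:** the first final measurement of the grey stone leaked into the holder plate and gave 55 × 108 mm. Repeated with a tighter tolerance it came out at the right size, about 3 mm off centre.

I left the blue and orange look-alikes alone.

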